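Reset the tripped overload box of the drill

ROBOT

A 6-joint arm with a two-finger parallel gripper is mounted at the origin on a cart in front of the work surface, level with it; the furniture and walls round the work are solid. World frame = base frame: x ahead of the robot, y to its left, z up, the work surface at z = 0. Lengths are in m, angles in rad, forces in N, time in s.
With the tool pointing down it reaches from about 0.3 to 0.875 m from the base axis. Payload 6.4 kg.
Tool frame: the origin (TCP) lies midway between the tips of the shut fingers; the grasp point (between the pads) lies ctrl.grip_point_offset behind it (ctrl.grip_point_offset is the distance from the TCP to the grasp point, in m); z points along the fingers, y is the direction in which the jaws open and shut (so a half turn about z gives the same grasp; the last joint's range is limited). The gripper opens to 85 mm and grips with 20 to 120 N. Pads are 22 mm wide; open, the fingers measure 114 mm over their backs; the gripper's body (76 mm by 85 mm) begins 54 mm behind the grasp point. The pads swing forward as they close: fully open they stand 13 mm farther back than shut.
Start: joints at [1.01, 0.181, 1.607, -0, 1.354, -0.206], TCP at [0.2, 0.539, 0.231] pointing down, gripper open.
Joint ranges: [-2.99, 2.99], [-0.89, 2.07], [0.3, 2.58], [-1.14, 4.28], [0, 2.63], [-3.12, 3.12]. Speed limits (rad/s): [2.57, 2.57, 3.01, 3.14, 3.14, 3.14].

INTERFACE

Orientations are given as a unit quaternion [w, x, y, z].
In Python, from bench import ctrl, viewer gives the robot as it stands.
- The arm moves only by the shell command python3 -m handwheel 'ROWS' [OPENING]. ROWS is JSON, a list of rows, each an object with "travel": the shift along the tool's x, y, z as a fraction of full scale, a list of three; "dr": the turn, a rotation vector about the tool's x, y, z as a fraction of full scale, a list of three. A call has 1 to 20 rows; each row shifts and turns the pose as measured when the row begins, along the tool's axes as they then stand; what a row does not reach is not made up. Full scale, the value 1, is 150 mm for a shift and 30 degrees for a turn. A row lasts 1/12 s, in which the tool goes at most 41.7 mm and 7.16 degrees, less where a joint would pass 70% of its speed; a pose out of reach is approached as far as the arm can. A call with a number of a shift or a turn outside -1 to 1 is refused whole. A call with a gripper value outside its range is refused whole. OPENING is the opening, from -1 (shut) to 1 (fully open), set as the call begins (- or left out, the last holds). The fingers move at their own pace and stop on an object; the grip force is fixed at half the most. Time passes only in rows, so rows that do not move let the fingers close. It gives the time, the measured TCP pose, the force and the opening at its end, in the units of the state.
- ctrl.get_obs(): the state, without advancing time (a new reading comes with each control period).
- viewer.camera(name): name is "side" or "top" or "wrist"; returns the picture (400x640x3 uint8, red, green, blue); there is no depth.
- viewer.get_calibration(name): a dict with "camera_matrix" (3x3 intrinsics, pixels), "R" (3x3) and "t" (3): a world point X has camera coordinates R X + t. Camera axes: x right, y down, z forward; pixel columns grow to the right and rows downward; lengths in m; the calibration is good to about 2 mm. A picture is of the moment at which its call begins: read the wrist's pose just before it. get_calibration takes no time and is no camera call; for the wrist camera it gives the pose at the moment of the call.
- ctrl.hand_in(): hands the job in, once; it reports no verdict.
The state is a dict: "time_s": time; "q": joint angles; "dq": joint speeds; "joint_efforts": joint torques, N m; "eef_pos": TCP position; "eef_rot": TCP orientation; "wrist_force": force on the tool from outside, world axes, zero at the start; "torque": the same for the moment, N m; "opening": opening from 0.0 (shut) to 1.0 (fully open).
Only numpy, scipy, OpenCV 4.12 (cv2) and the standard library are available. Lean on these libraries where they do the work, as an engineer would, in place of code of your own. Each camera call takes 0.05 s, during which the arm holds its last target. There are 200 camera calls.

TASK

The drill's overload box has tripped. With the fingertips, push its orange shutter all the way along so that the well with the blue reset key is open, reach into the well and press the sunken blue key fully home (it stays down), then push the shutter all the way back over it and move clear. Do not press the yellow key, pick nothing up, and leave the small blue carton, the bearing and the dark bolt beside the box where they are.

Things in the scene. Friction and masses are not known exactly. Their poses are not given: they have to be found in the camera images.
- overload_box: Grey box fixed to the bench, 120 (x) x 200 (y) x 55 mm high; origin at the centre of its underside, z up. Two wells in its top, 56 (x) x 34 (y) x 36 mm deep: blue reset key at y=-45, yellow test key at y=+45 mm. The orange shutter slides along y between dark guide rails (|x| 47 to 59 mm, 66 mm above the bench); its two end edges are free to push. A cable gland juts 18 mm from the +x side.
- shutter (a joint): Travel of the orange shutter along the box's +y, m: 0 = shut over the blue key (shutter's ends at box y=-90 and 0 mm), 0.090 = fully open, covering the yellow key instead (ends at y=0 and +90 mm). Starts at 0 to 0.02, always covering the blue key. No spring; about 2 N moves it, it stays where it is left; stops at both ends.
- shutter_top (a point): Centre of the top face of the orange shutter, 69.5 mm above the bench. The shutter is a flat block 98 mm (box x) x 90 mm (box y) x 14 mm; its underside is 55.5 mm above the bench.
- reset_key (a joint): How far the blue reset key is pressed, m: 0 = fully popped up, 0.008 = fully home against its stop. It starts at 0 to 0.0015. About 4 N pushes it; no spring, it stays where it is left.
- reset_key_top (a point): Centre of the top face of the blue key, a 50 mm (box x) x 29 mm (box y) block that nearly fills the well. Popped up, this face is 37 mm above the bench (18 mm below the box's top); fully home 29 mm.
- reset_well (a point): Centre of the mouth of the reset well, in the plane of the box's top, 55 mm above the bench; it moves with the box and has its axes. Beware of the tall pillar drill fixed beside the work (about x 0.58 to 1.0, y -0.2 to 0.12 m, 0.68 m high): between the robot's right side and the box, swing the arm in close to the base (tool about 0.45 m from its axis).
- test_key (a joint): How far the yellow test key is pressed, m: 0 = up, 0.006 = down; sprung, returns by itself. Must be left alone.
- plug_box: Small blue carton 46 x 90 x 29 mm, loose, behind the box (its +x side), origin at the centre of its underside; leave alone.
- bearing: Steel ball bearing 52 mm across, 15 mm high, loose, in front of the box (its -x side), origin at the centre of its underside; leave alone.
- bolt_m16: Dark hexagon bolt with nut, 27 x 90 x 24 mm, lying loose behind the box (its +x side), origin at the centre of its underside; leave alone.

How it is judged:
On the way, in this order (a step that is already met when the one before it is completed fails the run):
1. the shutter is pushed fully open (within 12 mm of its stop) (value of joint shutter above 0.078 m), for 0.1 s.
2. the fingertip in the well has pressed the blue key home (within 1.5 mm of its stop), the shutter still open (value of joint reset_key above 0.0065 m and value of joint shutter above 0.06 m), for 0.1 s.
3. the shutter is pushed back over the key (value of joint shutter below 0.008 m), for 0.1 s.
At the end, for the whole second after the job is handed in: The blue key is down within 1.5 mm of its stop, the shutter is back within 8 mm of fully shut, the yellow key is up, and the carton, bearing and bolt lie within 30 mm of where they were (value of joint reset_key above 0.0065 m and value of joint shutter below 0.008 m and value of joint test_key below 0.003 m and distance of each of plug_box, bearing, bolt_m16 from where it was at the start of the episode below 0.03 m); the robot touches nothing.
It fails at once if the yellow test key is pressed more than 3 mm (value of joint test_key above 0.003 m).
It fails at once if the small blue carton is lifted or shifted more than 30 mm (distance of plug_box from where it was at the start of the episode above 0.03 m or height (world z) of plug_box above 0.02 m).
It fails at once if the bearing is lifted or shifted more than 30 mm (distance of bearing from where it was at the start of the episode above 0.03 m or height (world z) of bearing above 0.02 m).
It fails at once if the dark bolt is lifted or shifted more than 30 mm (distance of bolt_m16 from where it was at the start of the episode above 0.03 m or height (world z) of bolt_m16 above 0.02 m).
It also fails if it takes over 54 s, if anything falls off the work surface, if the arm or the gripper's body presses on something with over 40 N, if the wrist force passes 120 N, or if a joint passes its speed limit or range.

## Working session

There is one attempt and no reset: what is moved stays moved. The work goes in short steps, Python scripts to look and compute and a shell command to move; the robot and the scene stay as the last step left them, time stands still between calls to the robot, and variables do not carry over. Pictures are saved under pics/ and viewed, about 8 in all and at most 12, crops included, and the job is handed in when it is done.

```bash
mkdir -p pics; python3 - <<'E'
from bench import ctrl, viewer
import cv2,numpy as np
o=ctrl.get_obs();print({k:np.round(v,4).tolist() for k,v in o.items()},ctrl.grip_point_offset)
for n in("top","side"):
    cv2.imwrite(f"pics/{n}0.png",viewer.camera(n)[:,:,::-1])
    c=viewer.get_calibration(n);print(n,c)
E
```

```text
{'time_s': 0.0, 'q': [1.0097, 0.1816, 1.6081, 0.0, 1.3538, -0.2063], 'dq': [0.0012, 0.0018, -0.0007, 0.0018, -0.0013, 0.0007], 'joint_efforts': [-0.0003, -44.4854, -35.1348, -0.0002, 0.0086, 0.0], 'eef_pos': [0.1994, 0.5387, 0.2303], 'eef_rot': [-0.0003, 0.1765, 0.9843, -0.0008], 'wrist_force': [0.1876, 0.6447, -0.238], 'torque': [0.0157, 0.0024, 0.0358], 'opening': 0.9997} 0.0187
top {'camera_matrix': array([[416.5856852 ,   0.        , 322.36912485],
       [  0.        , 416.5856852 , 207.92031742],
       [  0.        ,   0.        ,   1.        ]]), 'R': array([[-0.00726529, -0.99996997,  0.00269688],
       [-0.98872768,  0.00678022, -0.14957141],
       [ 0.14954863, -0.00375316, -0.98874725]]), 't': array([0.28179265, 0.49786874, 0.83324431])}
side {'camera_matrix': array([[380.98901301,   0.        , 324.30804043],
       [  0.        , 380.98901301, 196.19888296],
       [  0.        ,   0.        ,   1.        ]]), 'R': array([[ 0.98336298, -0.18151257, -0.00710248],
       [-0.10306697, -0.52532577, -0.84463604],
       [ 0.14958094,  0.83131584, -0.53529386]]), 't': array([-0.44921294,  0.25472263,  0.5803147 ])}
```

View pics/top0.png

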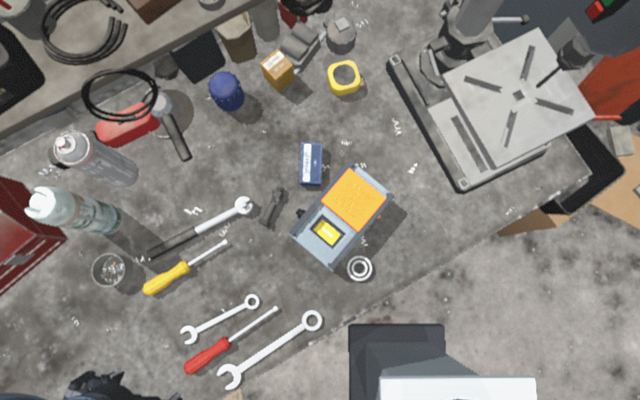

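View pics/side0.png

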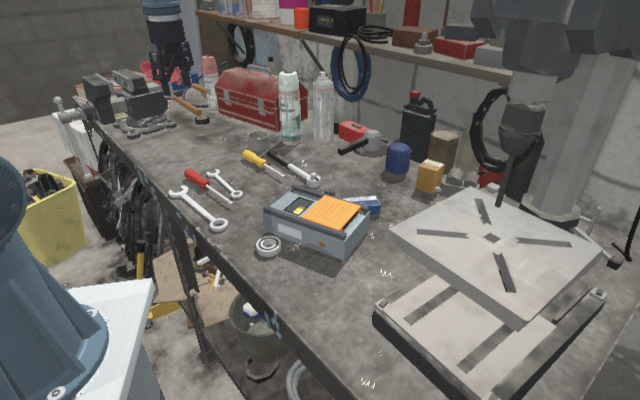

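The top view shows the orange shutter around (355,200), the yellow key at (327,232), the gland at (300,212), the bearing at (360,268), the carton at (311,163) and the bolt at (273,207). Next I'll measure the shutter.

```bash
cat > h.py <<'E'
import cv2,numpy as np
from bench import ctrl,viewer
from scipy.spatial.transform import Rotation as Ro
def ray(c,uv,z):
    K,R,t=c["camera_matrix"],c["R"],c["t"]
    d=R.T@np.linalg.inv(K)@np.array([uv[0],uv[1],1]);C=-R.T@t
    return C+d*(z-C[2])/d[2]
def proj(c,X):
    p=c["camera_matrix"]@(c["R"]@np.asarray(X)+c["t"]);return p[:2]/p[2]
def mask(img,lo,hi):
    m=cv2.inRange(cv2.cvtColor(img,cv2.COLOR_RGB2HSV),lo,hi)
    k=np.ones((3,3),np.uint8); return cv2.morphologyEx(m,cv2.MORPH_OPEN,k)
def big(m):
    return max(cv2.findContours(m,cv2.RETR_EXTERNAL,cv2.CHAIN_APPROX_NONE)[0],key=cv2.contourArea)
def rect(c,cnt,z):
    P=np.array([ray(c,p,z)[:2] for p in cnt[:,0,:]+0.0],np.float32)
    return cv2.minAreaRect(P*1000)
def box():
    import json;b=json.load(open("box.json"));return np.array(b["c"]),b["yaw"]
def todo(bx,by,z,yaw_ty=None):
    "tool-frame shift (rows of 150mm) to put the TCP at box point bx,by (m), height z"
    c,y=box();g=np.r_[c+Ro.from_euler('z',y).as_matrix()[:2,:2]@[bx,by],z]
    o=ctrl.get_obs();q=o["eef_rot"];R=Ro.from_quat(np.r_[q[1:],q[0]])
    return g,R.inv().apply(g-o["eef_pos"])/.15
E
python3 - <<'E'
from h import *
for n in("top","side"):
    img=cv2.imread(f"pics/{n}0.png")[:,:,::-1];c=viewer.get_calibration(n)
    x,y,w,h=(280,150,130,130) if n=="top" else (255,170,120,90)
    for col,lo,hi,z in(("orange",(8,150,120),(20,255,255),.0695),("yellow",(22,120,90),(34,255,255),.037)):
        m=mask(img,lo,hi);k=np.zeros_like(m);k[y:y+h,x:x+w]=m[y:y+h,x:x+w]
        if k.any():
            b=big(k);r=rect(c,b,z);print(n,col,cv2.contourArea(b),r,cv2.boxPoints(r).round().tolist())
E
```

```text
top yellow 1794.5 ((518.1297607421875, 213.39691162109375), (95.72952270507812, 87.54315185546875), 49.39632797241211) [[454.0, 206.0], [520.0, 149.0], [583.0, 221.0], [516.0, 278.0]]
```

```bash
python3 - <<'E'
import cv2
i=cv2.imread("pics/top0.png")[140:290,240:420];j=cv2.imread("pics/side0.png")[170:270,240:400]
import numpy as np
a=cv2.resize(i,(600,500),interpolation=2)
cv2.imwrite("pics/c0.png",a)
E
```

```text
(no output)
```

View pics/c0.png

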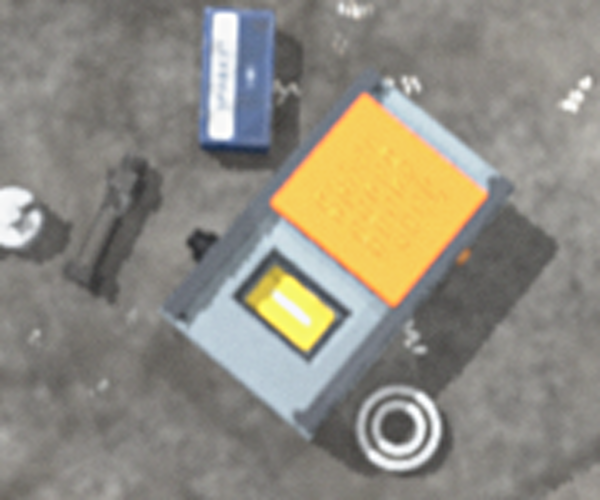

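The crop shows the orange shutter with a strip of box top about 10 mm wide visible past its far end. The yellow key is open, so the shutter is near shut. My orange hue range was too narrow, so I'll widen it.

```bash
python3 - <<'E'
from h import *
import json
for n,(x,y,w,h) in(("top",(280,150,130,130)),("side",(295,185,75,55))):
    img=cv2.imread(f"pics/{n}0.png")[:,:,::-1];c=viewer.get_calibration(n)
    for col,lo,hi,z in(("orange",(8,140,120),(23,255,255),.0695),("yellow",(25,120,60),(34,255,255),.035)):
        m=mask(img,lo,hi);k=np.zeros_like(m);k[y:y+h,x:x+w]=m[y:y+h,x:x+w]
        if k.any():
            b=big(k);r=rect(c,b,z);print(n,col,cv2.contourArea(b),np.round(r[0],1),np.round(r[1],1),r[2],cv2.boxPoints(r).round().tolist())
# box top corners from crop (rail ends, z=.066)
c=viewer.get_calibration("top")
for u,v,z in((165,315,.055),(310,440,.055),(365,72,.066),(512,185,.066)):print(ray(c,(240+u/3.333,140+v/3.333),z))
E
```

```text
top orange 2028.5 [512.  216.3] [98.  90.2] 49.4241943359375 [[446.0, 208.0], [514.0, 150.0], [578.0, 224.0], [510.0, 283.0]]
top yellow 274.5 [449.7 269.5] [48.5 28.9] 48.78712463378906 [[423.0, 261.0], [445.0, 242.0], [477.0, 278.0], [455.0, 297.0]]
side orange 785.5 [509.1 214.6] [97.9 83.5] 50.04774475097656 [[446.0, 204.0], [510.0, 150.0], [573.0, 225.0], [509.0, 279.0]]
[0.44311962 0.34530156 0.055     ]
[0.36739849 0.25800761 0.055     ]
[0.59129506 0.22193764 0.066     ]
[0.51995352 0.13363989 0.066     ]
```

```bash
echo '{"c":[0.4837,0.2402],"yaw":0.8622}' > box.json; python3 - <<'E'
from h import *
t,s=viewer.get_calibration("top"),viewer.get_calibration("side")
P=lambda c:c["camera_matrix"]@np.c_[c["R"],c["t"]]
for a,b in(((445,75),(485,190)),((497,162),(388,235)),((462,190),(375,305)),((358,200),(332,210))):
    X=cv2.triangulatePoints(P(t),P(s),np.array(a,float),np.array(b,float))[:,0];X=X[:3]/X[3];print(X,proj(t,X),proj(s,X))
for by in(-.112,-.025,-.045,.14):print(by,todo(0,by,.11))
E
```

```text
[0.72852065 0.05173185 0.18768739] [446.4352384   70.14866928] [478.95536959 192.54025629]
[ 0.55103564 -0.02693965  0.18817325] [496.62896276 164.94078412] [392.23484569 233.72000254]
[ 0.53766297 -0.01716753  0.03384985] [462.04935984 189.50439367] [374.2582783  305.17851823]
[0.51048351 0.20695604 0.07647227] [358.03811212 199.47293865] [331.40246079 210.12623639]
-0.112 (array([0.56873892, 0.16731391, 0.11      ]), array([-3.16906628, -1.46557072,  0.80436334]))
-0.025 (array([0.5026819 , 0.22393078, 0.11      ]), array([-2.62498514, -1.26463367,  0.80422859]))
-0.045 (array([0.51786742, 0.21091541, 0.11      ]), array([-2.75006126, -1.31082609,  0.80425957]))
0.14 (array([0.37740135, 0.33130761, 0.11      ]), array([-1.59310712, -0.88354616,  0.80397305]))
```

```bash
python3 -m handwheel '[{"travel":[0,0,0],"dr":[0,0,0.17]},{"travel":[0,0,0],"dr":[0,0,0.17]},{"travel":[0,0,0],"dr":[0,0,0.17]},{"travel":[0,0,0],"dr":[0,0,0.17]},{"travel":[0,0,0],"dr":[0,0,0]},{"travel":[0,0,0],"dr":[0,0,0]}]' -1
cat > st.py <<'E'
from h import *
import sys
o=ctrl.get_obs();q=o["eef_rot"];R=Ro.from_quat(np.r_[q[1:],q[0]])
c,y=box();B=Ro.from_euler('z',y)
T=B*Ro.from_matrix([[0,1,0],[1,0,0],[0,0,-1]])
p=B.inv().apply(o["eef_pos"]-np.r_[c,0])
print("t",round(float(o["time_s"]),2),"box mm",(p*1000).round(1),"F",o["wrist_force"].round(1),"open",round(float(o["opening"]),2),"dr",((R.inv()*T).as_rotvec()/np.radians(30)).round(3))
if len(sys.argv)>1:print("travel",todo(*[float(a)/1000 for a in sys.argv[1:]])[1].round(3))
E
python3 st.py 0 -112 130
```

```text
time_s: 0.6
eef_pos: [0.1984, 0.537, 0.2272]
eef_rot: [-0.001, 0.354, 0.935, -0.004]
wrist_force: [0.2, -0.0, 0.2]
opening: 0.143
t 0.6 box mm [ 39.7 409.8 227.2] F [ 0.2 -0.   0.2] open 0.14 dr [-0.015  0.002 -0.03 ]
travel [-3.482 -0.204  0.654]
```

```bash
python3 -m handwheel '[{"travel":[-0.25,-0.015,0.02],"dr":[-0.015,0,-0.03]},{"travel":[-0.25,-0.015,0.02],"dr":[0,0,0]},{"travel":[-0.25,-0.015,0.02],"dr":[0,0,0]},{"travel":[-0.25,-0.015,0.02],"dr":[0,0,0]},{"travel":[-0.25,-0.015,0.02],"dr":[0,0,0]},{"travel":[-0.25,-0.015,0.02],"dr":[0,0,0]},{"travel":[-0.25,-0.015,0.02],"dr":[0,0,0]},{"travel":[-0.25,-0.015,0.02],"dr":[0,0,0]},{"travel":[-0.25,-0.015,0.02],"dr":[0,0,0]},{"travel":[-0.25,-0.015,0.02],"dr":[0,0,0]},{"travel":[-0.25,-0.015,0.02],"dr":[0,0,0]},{"travel":[-0.25,-0.015,0.02],"dr":[0,0,0]}]' -1; python3 st.py 0 -112 130
```

```text
time_s: 1.6
eef_pos: [0.5355, 0.222, 0.1891]
eef_rot: [-0.0, 0.323, 0.947, 0.002]
wrist_force: [0.2, 1.3, -0.2]
opening: 0.001
t 1.6 box mm [ 19.9 -51.2 189.1] F [ 0.2  1.3 -0.2] open 0.0 dr [ 0.005 -0.003  0.099]
travel [-0.399 -0.154  0.393]
```

```bash
python3 -m handwheel '[{"travel":[-0.14,-0.045,0.08],"dr":[0,0,0.05]},{"travel":[-0.14,-0.045,0.08],"dr":[0,0,0.05]},{"travel":[-0.14,-0.045,0.08],"dr":[0,0,0]},{"travel":[0,0,0.08],"dr":[0,0,0]},{"travel":[0,0,0],"dr":[0,0,0]},{"travel":[0,0,0],"dr":[0,0,0]}]' -1; python3 st.py 0 -115 62; python3 - <<'E'
from h import *
t=viewer.camera("wrist");cv2.imwrite("pics/w1.png",t[:,:,::-1])
E
```

```text
time_s: 2.1
eef_pos: [0.5794, 0.156, 0.138]
eef_rot: [0.001, 0.346, 0.938, 0.001]
wrist_force: [0.7, 0.5, 0.1]
opening: 0.001
t 2.1 box mm [  -1.7 -127.4  138. ] F [0.7 0.5 0.1] open 0.0 dr [0.006 0.001 0.004]
travel [0.083 0.01  0.507]
```

View pics/w1.png

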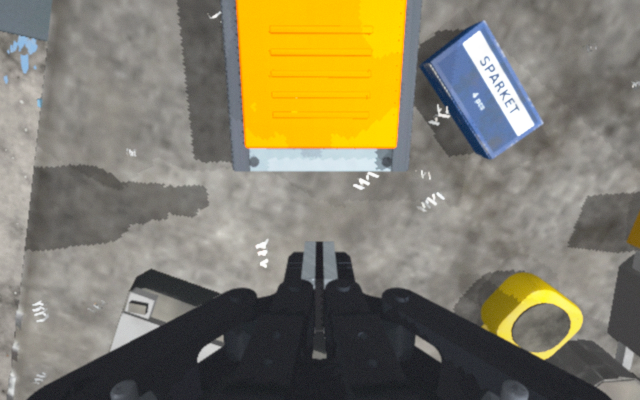

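The tool is squared to the box. The shutter's end edge is at row 148, spanning columns 244–400, and the box end is at row 171. The fingers are clear.

```bash
python3 - <<'E'
from h import *
c=viewer.get_calibration("wrist");C,y=box();B=Ro.from_euler('z',y)
for u,v,z in((244,148,.0695),(400,148,.0695),(249,171,.055),(391,171,.055),(233,171,.066),(409,170,.066),(321,243,.138)):print(B.inv().apply(ray(c,(u,v),z)-np.r_[C,0])*1000)
E
python3 -m handwheel '[{"travel":[0.02,0.0,0.12],"dr":[0,0,0]},{"travel":[0.02,0.0,0.12],"dr":[0,0,0]},{"travel":[0.02,0.0,0.12],"dr":[0,0,0]},{"travel":[0.02,0.01,0.1],"dr":[0,0,0]},{"travel":[0,0,0],"dr":[0,0,0]}]' -1; python3 st.py 0 -20 62
```

```text
[-49.46476562 -84.31820082  69.5       ]
[ 49.80503304 -84.08455244  69.5       ]
[ -50.24555877 -102.13952661   55.        ]
[  48.28815048 -101.91698158   55.        ]
[-58.43846705 -99.92502894  66.        ]
[ 57.6485169  -98.99224679  66.        ]
[  -0.8334823  -119.32383786  138.        ]
time_s: 2.57
eef_pos: [0.5717, 0.1716, 0.0727]
eef_rot: [0.004, 0.341, 0.94, 0.004]
wrist_force: [-0.8, 0.4, -0.1]
opening: 0.002
t 2.57 box mm [   5.2 -111.4   72.7] F [-0.8  0.4 -0.1] open 0.0 dr [0.019 0.011 0.026]
travel [ 0.61  -0.027  0.068]
```

```bash
python3 -m handwheel '[{"travel":[0,-0.02,0.04],"dr":[0.015,0.01,0.025]},{"travel":[0,-0.015,0.03],"dr":[0,0,0]},{"travel":[0,0,0],"dr":[0,0,0]}]' -1; python3 st.py 0 -10 62
```

```text
time_s: 2.82
eef_pos: [0.5685, 0.1698, 0.0644]
eef_rot: [0.001, 0.345, 0.939, 0.001]
wrist_force: [-1.5, -0.3, 0.2]
opening: 0.0
t 2.82 box mm [   1.8 -110.2   64.4] F [-1.5 -0.3  0.2] open 0.0 dr [0.006 0.004 0.008]
travel [ 0.668 -0.009  0.014]
```

```bash
python3 -m handwheel '[{"travel":[0.07,0,0],"dr":[0,0,0]},{"travel":[0.07,0,0],"dr":[0,0,0]},{"travel":[0.07,0,-0.002],"dr":[0,0,0]},{"travel":[0.07,0,-0.002],"dr":[0,0,0]},{"travel":[0.07,0,-0.002],"dr":[0,0,0]},{"travel":[0.07,0,-0.002],"dr":[0,0,0]}]' -1; python3 st.py 0 -10 62
```

```text
time_s: 3.32
eef_pos: [0.5211, 0.2125, 0.0697]
eef_rot: [0.006, 0.346, 0.938, 0.003]
wrist_force: [-0.8, -0.2, 0.1]
opening: -0.001
t 3.32 box mm [  3.3 -46.4  69.7] F [-0.8 -0.2  0.1] open -0.0 dr [0.018 0.019 0.005]
travel [ 0.243 -0.022  0.049]
```

The tool rose to z = 69.7 mm. I'll check whether the fingers are still behind the shutter edge.

```bash
python3 - <<'E'
from h import *
t=viewer.camera("wrist");cv2.imwrite("pics/w2.png",t[:,:,::-1])
E
python3 st.py
```

```text
t 3.37 box mm [  3.3 -44.1  69.5] F [-1.3  2.2  5.4] open -0.0 dr [0.017 0.016 0.006]
```

View pics/w2.png

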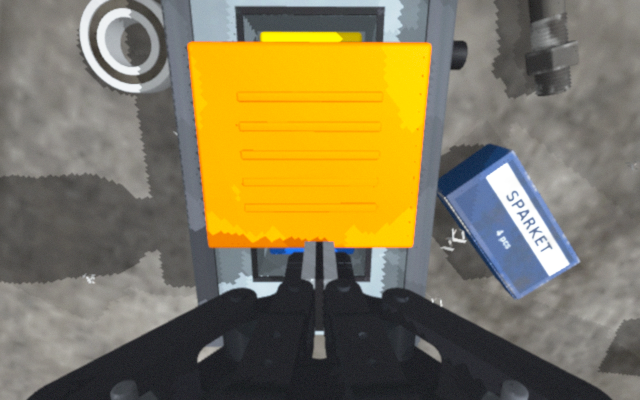

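```bash
python3 - <<'E'
from h import *
c=viewer.get_calibration("wrist");C,y=box();B=Ro.from_euler('z',y)
for u,v,z in((212,247,.0695),(412,247,.0695),(188,43,.0695),(432,43,.0695),(320,243,.0695)):print(B.inv().apply(ray(c,(u,v),z)-np.r_[C,0])*1000)
E
```

```text
[-46.78287846 -38.66709433  69.5       ]
[ 46.9033064  -38.68606321  69.5       ]
[-48.26383185  48.43534488  69.5       ]
[47.30113395 48.87022178 69.5       ]
[  3.68016605 -36.63682628  69.5       ]
```

The shutter is about half open, with its edge at y ≈ -40 mm, and the tips have ridden up onto that edge. I'll back off, lower and push again in smaller steps.

```bash
python3 -m handwheel '[{"travel":[-0.06,-0.01,-0.02],"dr":[0.01,0.01,0.005]},{"travel":[-0.06,-0.01,0],"dr":[0,0,0]},{"travel":[-0.02,0,0],"dr":[0,0,0]},{"travel":[0,0,0],"dr":[0,0,0]},{"travel":[0,0,0],"dr":[0,0,0]}]' -1; python3 st.py 0 -60 61
```

```text
time_s: 3.78
eef_pos: [0.5333, 0.1979, 0.073]
eef_rot: [0.001, 0.346, 0.938, 0.001]
wrist_force: [-0.7, 0.8, 0.2]
opening: -0.001
t 3.78 box mm [  0.2 -65.2  73. ] F [-0.7  0.8  0.2] open -0.0 dr [0.005 0.001 0.005]
travel [ 0.034 -0.001  0.08 ]
```

```bash
python3 -m handwheel '[{"travel":[0,0,0.04],"dr":[0,0,0]},{"travel":[0,0,0.03],"dr":[0,0,0]},{"travel":[0,0,0.015],"dr":[0,0,0]},{"travel":[0,0,0],"dr":[0,0,0]}]' -1; python3 st.py 0 -10 61;  python3 -m handwheel '[{"travel":[0.04,0,0.003],"dr":[0,0,0]},{"travel":[0.04,0,0.003],"dr":[0,0,0]},{"travel":[0.04,0,0.003],"dr":[0,0,0]}]' -1; python3 st.py 0 -10 61
```

```text
time_s: 4.12
eef_pos: [0.5333, 0.1968, 0.058]
eef_rot: [-0.0, 0.347, 0.938, 0.001]
wrist_force: [0.8, 0.6, -1.2]
opening: -0.0
t 4.12 box mm [ -0.7 -65.9  58. ] F [ 0.8  0.6 -1.2] open -0.0 dr [ 0.003 -0.001  0.001]
travel [ 0.373  0.005 -0.02 ]
time_s: 4.37
eef_pos: [0.5192, 0.2085, 0.0559]
eef_rot: [-0.0, 0.347, 0.938, 0.001]
wrist_force: [1.9, -1.2, 2.2]
opening: -0.003
t 4.37 box mm [ -1.  -47.5  55.9] F [ 1.9 -1.2  2.2] open -0.0 dr [ 0.002 -0.001 -0.002]
travel [ 0.25   0.006 -0.034]
```

```bash
python3 -m handwheel '[{"travel":[0,0,-0.025],"dr":[0,0,0]},{"travel":[0,0,-0.01],"dr":[0,0,0]},{"travel":[0.04,0,0],"dr":[0,0,0]},{"travel":[0.04,0,0],"dr":[0,0,0]}]' -1; python3 st.py 0 -10 61
```

```text
time_s: 4.7
eef_pos: [0.5092, 0.2173, 0.0621]
eef_rot: [0.001, 0.347, 0.938, 0.0]
wrist_force: [2.1, -1.8, -1.0]
opening: 0.001
t 4.7 box mm [ -0.8 -34.3  62.1] F [ 2.1 -1.8 -1. ] open 0.0 dr [0.003 0.003 0.001]
travel [0.162 0.005 0.007]
```

```bash
python3 -m handwheel '[{"travel":[0.04,0,0.003],"dr":[0,0,0]},{"travel":[0.04,0,0.003],"dr":[0,0,0]},{"travel":[0.04,0,0.003],"dr":[0,0,0]}]' -1; python3 st.py 0 -10 61
```

```text
time_s: 4.95
eef_pos: [0.495, 0.2299, 0.0617]
eef_rot: [0.002, 0.347, 0.938, 0.001]
wrist_force: [0.3, -2.3, 1.2]
opening: -0.004
t 4.95 box mm [ -0.5 -15.3  61.7] F [ 0.3 -2.3  1.2] open -0.0 dr [0.005 0.006 0.001]
travel [0.035 0.003 0.005]
```

```bash
python3 -m handwheel '[{"travel":[0.04,0,0.003],"dr":[0,0,0]},{"travel":[0.04,0,0.002],"dr":[0,0,0]},{"travel":[0.04,0,0.002],"dr":[0,0,0]}]' -1; python3 st.py 0 -10 61; python3 -m handwheel '[{"travel":[-0.03,0,0],"dr":[0,0,0]},{"travel":[-0.04,0,-0.06],"dr":[0,0,0]},{"travel":[-0.04,0,-0.1],"dr":[0,0,0]},{"travel":[-0.05,0,-0.1],"dr":[0,0,0]},{"travel":[-0.05,0,-0.1],"dr":[0,0,0]},{"travel":[-0.05,0,-0.1],"dr":[0,0,0]},{"travel":[0,0,0],"dr":[0,0,0]}]' -1; python3 st.py 0 -45 61;python3 - <<'E'
from h import *
t=viewer.camera("wrist");cv2.imwrite("pics/w3.png",t[:,:,::-1])
E
```

```text
time_s: 5.2
eef_pos: [0.4928, 0.2323, 0.0624]
eef_rot: [0.018, 0.344, 0.939, -0.004]
wrist_force: [20.0, -22.8, -11.8]
opening: -0.0
t 5.2 box mm [ -0.1 -12.   62.4] F [ 20.  -22.8 -11.8] open -0.0 dr [0.011 0.068 0.012]
travel [0.014 0.001 0.009]
time_s: 5.78
eef_pos: [0.5169, 0.2097, 0.1355]
eef_rot: [0.013, 0.344, 0.939, -0.004]
wrist_force: [0.4, -0.1, -0.5]
opening: 0.002
t 5.78 box mm [ -1.5 -45.1 135.5] F [ 0.4 -0.1 -0.5] open 0.0 dr [0.004 0.053 0.013]
travel [0.014 0.009 0.496]
```

View pics/w3.png

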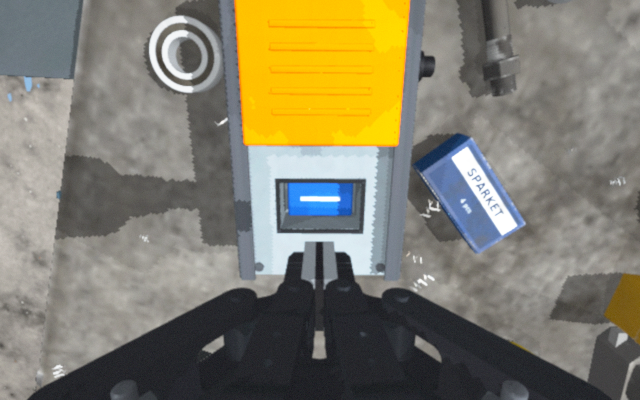

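The shutter reached its stop with about 30 N on the wrist. The well is open, with its mouth at columns 277–365 and rows 180–232, and the blue key is visible. The shutter edge is at row 146.

```bash
python3 - <<'E'
from h import *
c=viewer.get_calibration("wrist");C,y=box();B=Ro.from_euler('z',y)
for u,v,z in((320,146,.0695),(277,180,.055),(365,180,.055),(276,232,.055),(365,232,.055),(320,277,.055)):print(B.inv().apply(ray(c,(u,v),z)-np.r_[C,0])*1000)
E
python3 -m handwheel '[{"travel":[0,0.005,0],"dr":[0.005,0.053,0.013]},{"travel":[0,0.005,0.04],"dr":[0,0,0]},{"travel":[0,0,0.1],"dr":[0,0,0]},{"travel":[0,0,0.1],"dr":[0,0,0]},{"travel":[0,0,0],"dr":[0,0,0]},{"travel":[0,0,0],"dr":[0,0,0]}]' -1; python3 st.py 0 -45 70
```

```text
[-1.90887512 -1.14057691 69.5       ]
[-31.15741147 -26.84011587  55.        ]
[ 29.16727811 -26.42344365  55.        ]
[-33.13134416 -65.5593629   55.        ]
[ 31.08800532 -65.10817967  55.        ]
[  -1.0944295  -102.26916919   55.        ]
time_s: 6.33
eef_pos: [0.5111, 0.2135, 0.0912]
eef_rot: [-0.007, 0.347, 0.938, -0.001]
wrist_force: [-0.4, -0.1, 0.8]
opening: -0.003
t 6.33 box mm [ -2.4 -38.2  91.2] F [-0.4 -0.1  0.8] open -0.0 dr [-0.014 -0.025 -0.   ]
travel [-0.047  0.017  0.14 ]
```

```bash
python3 -m handwheel '[{"travel":[-0.03,0.008,0.03],"dr":[-0.012,-0.022,0]},{"travel":[-0.015,0,0.04],"dr":[0,0,0]},{"travel":[0,0,0],"dr":[0,0,0]},{"travel":[0,0,0],"dr":[0,0,0]}]' -1; python3 st.py 0 -46 60
```

```text
time_s: 6.67
eef_pos: [0.5164, 0.2102, 0.0788]
eef_rot: [-0.002, 0.347, 0.938, -0.0]
wrist_force: [0.9, 0.3, -0.1]
opening: 0.001
t 6.67 box mm [ -1.5 -44.4  78.8] F [ 0.9  0.3 -0.1] open 0.0 dr [-0.004 -0.005  0.001]
travel [-0.011  0.01   0.126]
```

```bash
python3 -m handwheel '[{"travel":[-0.01,0,0.05],"dr":[0,0,0]},{"travel":[0,0,0.05],"dr":[0,0,0]},{"travel":[0,0,0.02],"dr":[0,0,0]},{"travel":[0,0,0],"dr":[0,0,0]}]' -1; python3 st.py 0 -46 37
```

```text
time_s: 7.0
eef_pos: [0.5187, 0.2091, 0.0602]
eef_rot: [-0.001, 0.347, 0.938, 0.0]
wrist_force: [-0.1, -0.0, -0.1]
opening: 0.005
t 7.0 box mm [ -0.8 -46.8  60.2] F [-0.1 -0.  -0.1] open 0.0 dr [ 0.    -0.002  0.   ]
travel [0.005 0.006 0.155]
```

```bash
python3 -m handwheel '[{"travel":[0.005,0,0.05],"dr":[0,0,0]},{"travel":[0.002,0,0.05],"dr":[0,0,0]},{"travel":[0,0,0.04],"dr":[0,0,0]},{"travel":[0,0,0],"dr":[0,0,0]}]' -1; python3 st.py 0 -46 28
```

```text
time_s: 7.33
eef_pos: [0.5177, 0.2099, 0.037]
eef_rot: [-0.0, 0.347, 0.938, 0.0]
wrist_force: [-0.0, 0.2, 0.2]
opening: -0.002
t 7.33 box mm [ -0.8 -45.5  37. ] F [-0.   0.2  0.2] open -0.0 dr [ 0.    -0.002  0.   ]
travel [-0.003  0.006  0.06 ]
```

```bash
python3 -m handwheel '[{"travel":[0,0,0.03],"dr":[0,0,0]},{"travel":[0,0,0.03],"dr":[0,0,0]},{"travel":[0,0,0.03],"dr":[0,0,0]},{"travel":[0,0,0.03],"dr":[0,0,0]}]' -1; python3 st.py 0 -46 28
```

```text
time_s: 7.67
eef_pos: [0.5184, 0.2102, 0.0286]
eef_rot: [-0.002, 0.346, 0.938, -0.001]
wrist_force: [-22.7, -6.9, 52.6]
opening: -0.001
t 7.67 box mm [ -0.2 -45.8  28.6] F [-22.7  -6.9  52.6] open -0.0 dr [-0.007 -0.004  0.004]
travel [-0.001  0.001  0.004]
```

The key is at its stop: z = 28.6 mm with about 53 N. I'll hold briefly and then lift.

```bash
python3 -m handwheel '[{"travel":[0,0,0.015],"dr":[0,0,0]},{"travel":[0,0,0.015],"dr":[0,0,0]},{"travel":[0,0,0],"dr":[0,0,0]},{"travel":[0,0,-0.06],"dr":[0,0,0]},{"travel":[0,0,-0.08],"dr":[0,0,0]},{"travel":[0,0,-0.1],"dr":[0,0,0]},{"travel":[0,0,-0.1],"dr":[0,0,0]},{"travel":[0,0,-0.1],"dr":[0,0,0]},{"travel":[0,0,-0.1],"dr":[0,0,0]},{"travel":[0,0,-0.1],"dr":[0,0,0]},{"travel":[0,0,0],"dr":[0,0,0]}]' -1; python3 st.py 0 125 120;python3 - <<'E'
from h import *
t=viewer.camera("wrist");cv2.imwrite("pics/w4.png",t[:,:,::-1])
E
```

```text
time_s: 8.58
eef_pos: [0.5198, 0.2108, 0.1337]
eef_rot: [-0.0, 0.345, 0.938, -0.001]
wrist_force: [0.5, 0.6, 0.3]
opening: -0.003
t 8.58 box mm [  1.1 -46.6 133.7] F [0.5 0.6 0.3] open -0.0 dr [-0.004 -0.     0.007]
travel [ 1.144 -0.003  0.092]
```

View pics/w4.png

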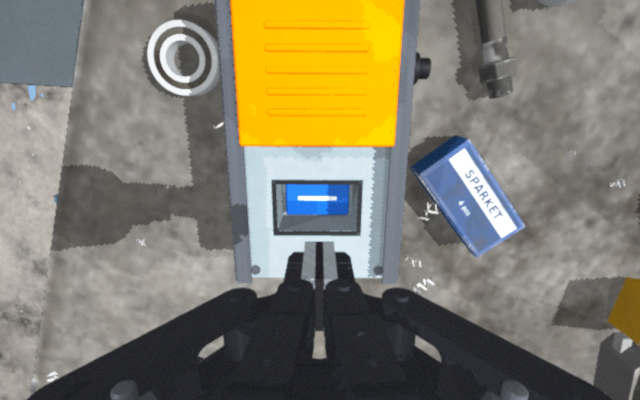

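The blue key now sits deeper in the well, and nothing else has moved. Next I'll go over the shutter to its +y end.

```bash
python3 -m handwheel '[{"travel":[0.12,0,0],"dr":[0,0,0]},{"travel":[0.17,0,0],"dr":[0,0,0]},{"travel":[0.17,0,0],"dr":[0,0,0]},{"travel":[0.17,0,0],"dr":[0,0,0]},{"travel":[0.17,0,0],"dr":[0,0,0]},{"travel":[0.17,0,0],"dr":[0,0,0]},{"travel":[0.12,0,0],"dr":[0,0,0]},{"travel":[0.05,0,0],"dr":[0,0,0]},{"travel":[0,0,0],"dr":[0,0,0]}]' -1; python3 st.py 0 122 62
```

```text
time_s: 9.38
eef_pos: [0.381, 0.3227, 0.1255]
eef_rot: [-0.004, 0.347, 0.938, -0.004]
wrist_force: [-0.3, 0.4, -0.6]
opening: 0.001
t 9.38 box mm [ -4.2 131.7 125.5] F [-0.3  0.4 -0.6] open 0.0 dr [-0.02  -0.007 -0.002]
travel [-0.066  0.032  0.423]
```

```bash
python3 -m handwheel '[{"travel":[-0.02,0.02,0.08],"dr":[-0.02,-0.005,0]},{"travel":[0,0.01,0.1],"dr":[0,0,0]},{"travel":[0,0,0.1],"dr":[0,0,0]},{"travel":[0,0,0.08],"dr":[0,0,0]},{"travel":[0,0,0.02],"dr":[0,0,0]},{"travel":[0,0,0],"dr":[0,0,0]},{"travel":[0,0,0],"dr":[0,0,0]}]' -1; python3 st.py 0 122 62
```

```text
time_s: 9.97
eef_pos: [0.3906, 0.3209, 0.0649]
eef_rot: [0.001, 0.348, 0.938, -0.0]
wrist_force: [0.1, 0.3, 0.6]
opening: -0.002
t 9.97 box mm [  0.7 123.2  64.9] F [0.1 0.3 0.6] open -0.0 dr [ 0.     0.002 -0.004]
travel [-0.008 -0.005  0.019]
```

```bash
python3 -m handwheel '[{"travel":[0,0,0.015],"dr":[0,0,0]},{"travel":[-0.03,0,0],"dr":[0,0,0]},{"travel":[-0.04,0,0],"dr":[0,0,0]},{"travel":[-0.04,0,0],"dr":[0,0,0]},{"travel":[-0.04,0,0],"dr":[0,0,0]}]' -1; python3 st.py 0 11 62
```

```text
time_s: 10.38
eef_pos: [0.4108, 0.3057, 0.0649]
eef_rot: [0.002, 0.348, 0.938, 0.001]
wrist_force: [-1.9, 1.7, -2.2]
opening: 0.001
t 10.38 box mm [ 2.3 98.  64.9] F [-1.9  1.7 -2.2] open 0.0 dr [ 0.007  0.006 -0.003]
travel [-0.58  -0.014  0.021]
```

```bash
python3 -m handwheel '[{"travel":[-0.02,-0.005,0.012],"dr":[0.005,0.005,0]},{"travel":[-0.04,-0.003,0.008],"dr":[0,0,0]},{"travel":[-0.04,0,0.004],"dr":[0,0,0]},{"travel":[-0.04,0,0.004],"dr":[0,0,0]}]' -1; python3 st.py 0 11 62
```

```text
time_s: 10.72
eef_pos: [0.428, 0.2903, 0.0617]
eef_rot: [0.0, 0.348, 0.938, 0.002]
wrist_force: [-2.6, 0.9, 0.5]
opening: -0.002
t 10.72 box mm [ 1.8 74.9 61.7] F [-2.6  0.9  0.5] open -0.0 dr [ 0.006 -0.001 -0.004]
travel [-0.426 -0.011 -0.002]
```

```bash
python3 -m handwheel '[{"travel":[-0.04,-0.003,0],"dr":[0,0,0]},{"travel":[-0.04,-0.003,0.001],"dr":[0,0,0]},{"travel":[-0.04,0,0.001],"dr":[0,0,0]},{"travel":[-0.04,0,0.001],"dr":[0,0,0]}]' -1; python3 st.py 0 11 62
```

```text
time_s: 11.05
eef_pos: [0.4478, 0.2725, 0.0612]
eef_rot: [0.0, 0.348, 0.937, 0.002]
wrist_force: [-0.9, 2.0, 2.6]
opening: -0.003
t 11.05 box mm [ 1.2 48.3 61.2] F [-0.9  2.   2.6] open -0.0 dr [ 0.008 -0.002 -0.005]
travel [-0.249 -0.007 -0.006]
```

```bash
python3 -m handwheel '[{"travel":[-0.04,-0.003,-0.002],"dr":[0,0,0]},{"travel":[-0.04,0,0],"dr":[0,0,0]},{"travel":[-0.04,0,0],"dr":[0,0,0]},{"travel":[-0.04,0,0],"dr":[0,0,0]}]' -1; python3 st.py 0 11 62
```

```text
time_s: 11.38
eef_pos: [0.4677, 0.2548, 0.0613]
eef_rot: [0.0, 0.348, 0.937, 0.002]
wrist_force: [-0.9, 2.9, 1.8]
opening: -0.0
t 11.38 box mm [ 0.7 21.7 61.3] F [-0.9  2.9  1.8] open -0.0 dr [ 0.008 -0.002 -0.005]
travel [-0.071 -0.004 -0.005]
```

```bash
python3 -m handwheel '[{"travel":[-0.04,0,-0.001],"dr":[0,0,0]},{"travel":[-0.04,0,0],"dr":[0,0,0]},{"travel":[-0.04,0,0],"dr":[0,0,0]},{"travel":[-0.035,0,0],"dr":[0,0,0]}]' -1; python3 st.py 0 11 62
```

```text
time_s: 11.72
eef_pos: [0.4772, 0.2466, 0.0612]
eef_rot: [-0.012, 0.35, 0.937, 0.006]
wrist_force: [-17.7, 20.2, 17.8]
opening: 0.0
t 11.72 box mm [ 0.6  9.1 61.2] F [-17.7  20.2  17.8] open 0.0 dr [ 0.005 -0.052 -0.012]
travel [ 0.013 -0.004 -0.005]
```

The shutter is at its stop, again with about 30 N. I'll back off, lift clear and look.

```bash
python3 -m handwheel '[{"travel":[0.03,0,0],"dr":[0,0,0]},{"travel":[0.04,0,-0.06],"dr":[0,0,0]},{"travel":[0.04,0,-0.12],"dr":[0,-0.03,0]},{"travel":[0,0,-0.15],"dr":[0,0,0]},{"travel":[0.1,0,-0.15],"dr":[0,0,0]},{"travel":[0.2,0,-0.15],"dr":[0,0,0]},{"travel":[0.2,0,-0.15],"dr":[0,0,0]},{"travel":[0.2,0,0],"dr":[0,0,0]},{"travel":[0.2,0,0],"dr":[0,0,0]},{"travel":[0.2,0,0],"dr":[0,0,0]},{"travel":[0.2,0,0],"dr":[0,0,0]},{"travel":[0.2,0,0],"dr":[0,0,0]},{"travel":[0.1,0,0],"dr":[0,0,0]},{"travel":[0,0,0],"dr":[0,0,0]},{"travel":[0,0,0],"dr":[0,0,0]},{"travel":[0,0,0],"dr":[0,0,0]}]' -1; python3 st.py; python3 - <<'E'
from h import *
img=viewer.camera("top");c=viewer.get_calibration("top")
cv2.imwrite("pics/top1.png",img[:,:,::-1]);cv2.imwrite("pics/c1.png",cv2.resize(img[140:290,240:420,::-1],(600,500)))
C,y=box();B=Ro.from_euler('z',y)
m=mask(img,(8,140,120),(23,255,255));k=np.zeros_like(m);k[150:280,280:410]=m[150:280,280:410]
r=rect(c,big(k),.0695);print(r,B.inv().apply(np.r_[np.array(r[0])/1000-C,0])*1000)
d=cv2.absdiff(img[:,:,::-1],cv2.imread("pics/top0.png")).max(2)
for n,(x0,y0,x1,y1) in dict(carton=(298,138,326,190),bearing=(345,253,378,286),bolt=(258,185,290,230)).items():print(n,(d[y0:y1,x0:x1]>40).mean().round(3))
E
```

```text
time_s: 13.05
eef_pos: [0.285, 0.414, 0.196]
eef_rot: [0.005, 0.352, 0.936, 0.004]
wrist_force: [0.8, -0.5, 0.2]
opening: -0.001
t 13.05 box mm [  2.7 264.  196. ] F [ 0.8 -0.5  0.2] open -0.0 dr [ 0.02   0.013 -0.021]
((517.7396240234375, 211.23028564453125), (98.27853393554688, 91.01359558105469), 49.41487121582031) [  0.15590828 -44.69805416   0.        ]
carton 0.0
bearing 0.0
bolt 0.0
```

View pics/c1.png

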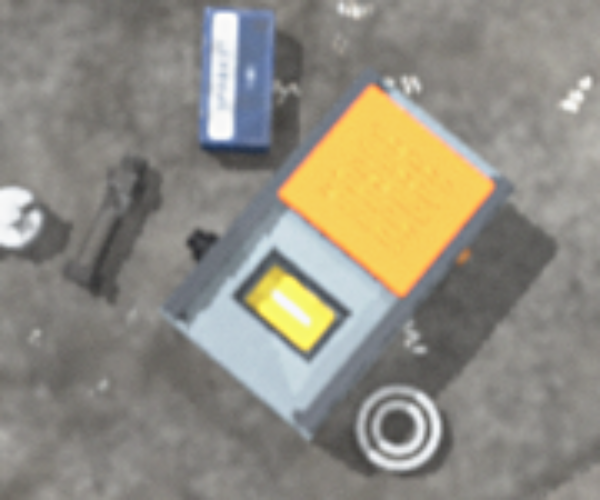

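The shutter is fully shut: its centre is at box y = -44.7 mm, about 0.3 mm of travel. The other objects are unmoved and the arm is clear.

```bash
python3 -c "
from bench import ctrl
print(ctrl.hand_in())"
```

```text
the job is handed in; nothing more can be done
None
```

I pushed the shutter fully open, pressed the blue key home, pushed the shutter back over it, moved the arm clear and handed the job in. It took about 13 s of the 54 s allowed, and the hand-in gave no verdict.

- **Shutter opening:** on the first push the fingertips rode up onto the shutter's edge about halfway. I backed off, lowered and pushed again, and it reached its stop at about 30 N.
- **Blue key:** it stopped with the fingertip at 28.6 mm (home is 29 mm) and about 55 N on the wrist. A wrist picture then showed it sunk deeper. It is now under the shutter, so I could not check it again at the end.
- **Shutter closing:** it met its stop at about 30 N. The final top view puts it about 0.3 mm from fully shut.
- **Everything else:** the carton, bearing and bolt show no change between the first and last top pictures. The yellow key looks up and unchanged. I did not measure its height, but the fingertips stayed above the box's top while they were over its well. The arm is clear, with wrist force near zero.

No check failed or disagreed at the end.

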